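Change the roll on the label feeder

TASK

The label feeder has only a bare cardboard core left on its spindle: put that core in the black basket, and load the feeder with the widest roll, which is at the bottom of the stack on the round-footed roll post, so that it lies fully down on the feeder's platter. To get at it, lay the two smaller rolls flat and side by side on the cutting mat; once the feeder is loaded, put them back on the roll post, fully down and in the order in which they were, the smallest on top. Leave the pencil cup and the date stamp standing where they are.

Things in the scene. Friction and masses are not known exactly. Their poses are not given: they have to be found in the camera images.
- label_roll_big: The widest roll: white labels wound on a cardboard core, lying flat (axis upright). Outside diameter 70 mm, height 28 mm, bore 30 mm right through, 0.22 kg. Starts lowest in the stack on the roll post, of which its rim is seen from above. Origin: centre of its underside; z is the roll's axis, up.
- tape_mid: The middle roll: grey cloth tape, lying flat. Outside diameter 56 mm, height 22 mm, bore 30 mm, 0.13 kg. Starts in the stack on top of the widest roll. Origin: centre of its underside; z is the axis, up.
- tape_small: The smallest roll: brown paper tape, lying flat. Outside diameter 44 mm, height 18 mm, bore 30 mm, 0.06 kg. Starts on top of the stack. Origin: centre of its underside; z is the axis, up.
- bare_core: The bare cardboard core, a short tube standing upright over the feeder's spindle. Outside diameter 37 mm, height 28 mm, bore 30 mm, 20 g. Origin: centre of its lower end; z is the axis, up.
- roll_post: Roll post, fixed: a round grey foot, 104 mm across and 8 mm high, with a steel spindle, 15 mm thick with a rounded tip, whose top is 70 mm above the table. The rolls drop loosely over it and rest on the foot, 8 mm above the origin. Origin: on the axis at table height; z up.
- feeder_spindle (a point): Label feeder, fixed: black base plate 170 x 120 mm, round platter (80 mm) with a 15 mm round-tipped spindle. This point: spindle axis at the platter's top (where rolls rest), 16 mm above the table; the spindle rises 34 mm more. z up, x along the plate. On the -x side: a tear bar 100 mm off, 39 mm above the table, and two 25 mm high pins 66 mm off, at y -30 and +30.
- cutting_mat: Grey cutting mat with a white grid, fixed: 148 mm along its x, 210 mm along its y, 3 mm thick. Origin: centre of its underside; z up.
- basket: Black perforated basket, empty, open on top, fixed: 183 mm along its x, 243 mm along its y, rim 98 mm above the table. Its flat floor is 4 mm above the table; between the foot of the walls it is clear for 118 mm along x and 178 mm along y. Origin: centre of its underside; z up.
- pencils: Grey cup with coloured pencils, 77 mm across, 169 mm high with the pencils, loose and standing to the left; a bystander. Origin: centre of its underside.
- stamp: Self-inking date stamp with a white cap, 50 x 82 mm, 103 mm high, loose and standing to the right; a bystander. Origin: centre of its underside.
Not all that is in view belongs to the job. What is shaped like the bare_core but yellow is not meant.

How it is judged:
By the outcome, as a careful person would: the job done as asked, in the order asked, and still so for the second after the job is handed in, with the robot touching nothing.
It also fails if it takes over 128 s, if anything falls off the work surface, if the arm or the gripper's body presses on something with over 40 N, if the wrist force passes 120 N, or if a joint passes its speed limit or range.

ROBOT

A 6-joint arm with a two-finger parallel gripper is mounted at the origin on a cart in front of the work surface, level with it; the furniture and walls round the work are solid. World frame = base frame: x ahead of the robot, y to its left, z up, the work surface at z = 0. Lengths are in m, angles in rad, forces in N, time in s.
With the tool pointing down it reaches from about 0.325 to 0.85 m from the base axis. Payload 4.4 kg.
Tool frame: the origin (TCP) lies at the very end of the fingers, on their centre line; the grasp point (between the pads) lies 19 mm behind it; z points along the fingers, y is the line along which they close (so a half turn about z gives the same grasp; the last joint's range is limited). The gripper opens to 94 mm and grips with 3 to 60 N. Pads are 16 mm wide; open, the fingers measure 119 mm over their backs; the gripper's body (75 mm by 177 mm) begins 78 mm behind the grasp point.
Start: joints at [-1.282, 0.207, 1.542, -0, 1.393, -0.15], TCP at [0.245, -0.52, 0.205] pointing down, gripper open.
Joint ranges: [-2.73, 2.73], [-0.86, 2.22], [0.23, 2.46], [-1.11, 4.25], [0.08, 2.63], [-2.82, 2.82]. Speed limits (rad/s): [2.79, 2.79, 3.14, 3.14, 3.14, 3.14].

INTERFACE

Orientations are given as a rotation vector (axis times angle).
In Python, from bench import arm, kin, status, eyes gives the robot as it stands. Calls block until the motion is done:
- arm.move_to(position, orientation): joint-space move of the TCP to a pose.
- arm.move_linear(position, velocity=0.15, rot=None, force_limit=None): straight line of the TCP; rot=None keeps the orientation; velocity is the mean speed in m/s. With force_limit (N) it stops when the force on the tool has changed by that much, and returns True; else False.
- arm.move_joints(angles): joint-space move.
- arm.move_gripper(opening, f_grip=None): opening from 0.0 (shut) to 1.0 (fully open); f_grip is the grip in N (None keeps the last); returns when the fingers have stopped.
- arm.wait(seconds).
- kin.solve_ik(position, orientation): joint angles nearest the present ones, or None.
- status.get_obs(): the state.
- eyes.read_camera(name): name is "side" or "top"; returns the picture (420x560x3 uint8, red, green, blue); there is no depth.
- eyes.camera_params(name): a dict with "fx", "fy", "cx", "cy" (pixels), "D" ([k1, k2, p1, p2, k3] as OpenCV has them; the pictures are not rectified), "position" and "rotation" of the camera in the world. Camera axes: x right, y down, z forward; pixel columns grow to the right and rows downward; lengths in m; the calibration is good to about 2 mm. A picture is of the moment at which its call begins. camera_params takes no time and is no camera call.
A pose or a line that the arm cannot do raises arm.PlanningError and nothing moves.
- arm.job_done(): hands the job in; it is judged then, once.
The state is a dict: "time": time; "joint_pos": joint angles; "joint_vel": joint speeds; "tau": joint torques, N m; "ee_pos": TCP position; "tcp_rot": TCP orientation; "contact_force": force on the tool from outside, world axes, zero at the start; "torque": the same for the moment, N m; "finger_gap": opening from 0.0 (shut) to 1.0 (fully open); "gripper_force": force on a finger pad.
Only numpy, scipy, OpenCV 4.12 (cv2) and the standard library are available. Lean on these libraries where they do the work, as an engineer would, in place of code of your own. Each camera call takes 0.05 s, during which the arm holds its last target. There are 200 camera calls.

## Working session

There is one attempt and no reset: what is moved stays moved. The work goes in short steps, each a Python script; the robot and the scene stay as the last script left them, time stands still between calls to the robot, and variables do not carry over. Pictures are saved under pics/ and viewed, at most 14 in all, crops included, and the job is handed in when it is done.

```bash
ls; mkdir -p pics; python3 - <<'E'
from bench import arm,kin,status,eyes
import cv2,numpy as np
for n in("side","top"):
    im=eyes.read_camera(n); cv2.imwrite(f"pics/{n}0.png",im[:,:,::-1])
    p=eyes.camera_params(n); print(n,p)
o=status.get_obs();print(o["time"],o["ee_pos"],o["tcp_rot"],o["finger_gap"])
E
```

```text
pics
side {'fx': 434.41983838260364, 'fy': 434.41983838260364, 'cx': 282.16383007154786, 'cy': 210.89404128225775, 'D': array([-0.10463782,  0.        ,  0.        ,  0.        ,  0.        ]), 'position': array([0.15747804, 0.81889752, 0.65662252]), 'rotation': array([-0.61064352,  2.50072507, -1.41136546])}
top {'fx': 394.1344656188712, 'fy': 394.1344656188712, 'cx': 279.4944792371456, 'cy': 204.5777724878268, 'D': array([-0.09906325,  0.        ,  0.        ,  0.        ,  0.        ]), 'position': array([ 3.90677499e-01, -6.48825041e-04,  1.10214298e+00]), 'rotation': array([-2.11369978,  2.15617089, -0.16819338])}
0.1 [ 0.24458074 -0.51959873  0.20442195] [-3.06398222e+00 -6.84830241e-01  2.69571470e-04] 0.9988856436664679
```

View pics/top0.png

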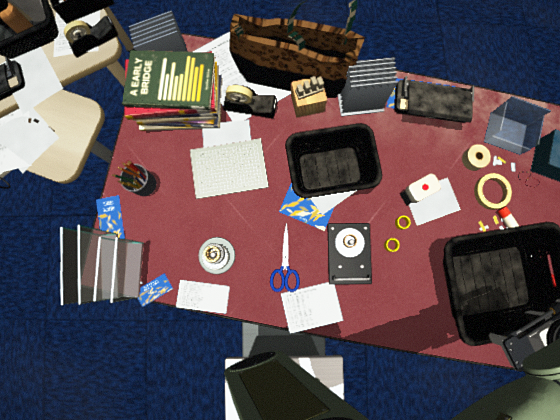

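View pics/side0.png

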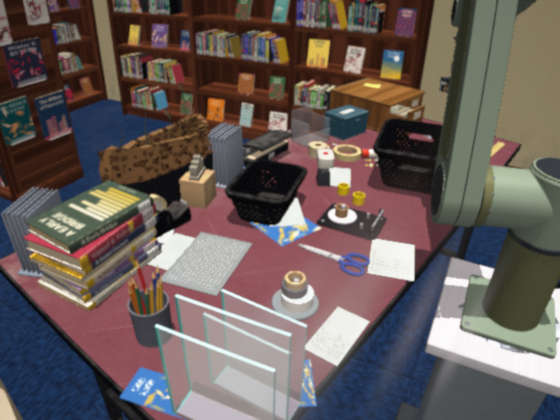

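The top view shows the post stack at (216,254), the feeder at (350,245) with the core on its spindle, the mat at (229,168), a basket at (335,158) and a larger one at (505,280). The side view shows the stack at (295,290), the feeder core at (342,211), the basket at (267,190) and the mat at (207,262).

Candidates for the core (top view):
- The tube on the feeder at (349,241).
- Yellow rings at (404,222) and (393,245), ruled out by colour.
- Tape rolls at (479,156) and (493,190), ruled out because they are not on the feeder.

Next I check these in close crops.

```bash
cat > h.py <<'E'
import cv2,numpy as np
from scipy.spatial.transform import Rotation as R
from bench import arm,kin,status,eyes
def cam(n):
    p=eyes.camera_params(n); K=np.array([[p["fx"],0,p["cx"]],[0,p["fy"],p["cy"]],[0,0,1]])
    return K,np.array(p["D"]),np.array(p["position"]),R.from_rotvec(p["rotation"]).as_matrix()
def ray(n,px):
    K,D,c,M=cam(n); u=cv2.undistortPoints(np.float64(px).reshape(-1,1,2),K,D).reshape(-1,2)
    d=np.c_[u,np.ones(len(u))]@M.T; return c,d/np.linalg.norm(d,axis=1)[:,None]
def plane(n,px,z):
    c,d=ray(n,px); return c+d*((z-c[2])/d[:,2])[:,None]
def proj(n,P):
    K,D,c,M=cam(n); return cv2.projectPoints((np.float64(P).reshape(-1,3)-c)@M,np.zeros(3),np.zeros(3),K,D)[0].reshape(-1,2)
def tri(pt,ps):
    a,d=ray("top",pt); b,e=ray("side",ps); d,e=d[0],e[0]
    s=np.linalg.lstsq(np.c_[d,-e],b-a,rcond=None)[0]; p,q=a+s[0]*d,b+s[1]*e
    return (p+q)/2,np.linalg.norm(p-q)
def crop(n,x,y,w,h,k,fn,im=None):
    im=eyes.read_camera(n) if im is None else im
    c=cv2.resize(im[y:y+h,x:x+w,::-1],None,fx=k,fy=k,interpolation=cv2.INTER_CUBIC); return c
E
python3 - <<'E'
from h import *
a=crop("top",185,215,200,75,4,0);cv2.imwrite("pics/t1.png",a)
b=crop("side",262,190,130,140,4,0);cv2.imwrite("pics/s1.png",b)
# baskets rim guesses
for q in ([[287,133],[374,124],[381,184],[294,197]],[[445,240],[560,225],[560,330],[465,343]]):
    P=plane("top",q,.098);print(P.round(3).tolist(),[np.linalg.norm(P[i]-P[i-1]).round(3) for i in range(4)])
P=plane("top",[[190,146],[264,139],[268,187],[195,198]],.003);print(P.round(3).tolist(),[np.linalg.norm(P[i]-P[i-1]).round(3) for i in range(4)])
E
```

```text
[[0.748, -0.021, 0.098], [0.769, -0.257, 0.098], [0.604, -0.264, 0.098], [0.574, -0.036, 0.098]] [np.float64(0.175), np.float64(0.236), np.float64(0.166), np.float64(0.231)]
[[0.453, -0.424, 0.098], [0.483, -0.754, 0.098], [0.207, -0.725, 0.098], [0.191, -0.459, 0.098]] [np.float64(0.264), np.float64(0.331), np.float64(0.278), np.float64(0.267)]
[[0.749, 0.261, 0.003], [0.765, 0.044, 0.003], [0.621, 0.034, 0.003], [0.594, 0.243, 0.003]] [np.float64(0.156), np.float64(0.217), np.float64(0.143), np.float64(0.21)]
```

View pics/t1.png

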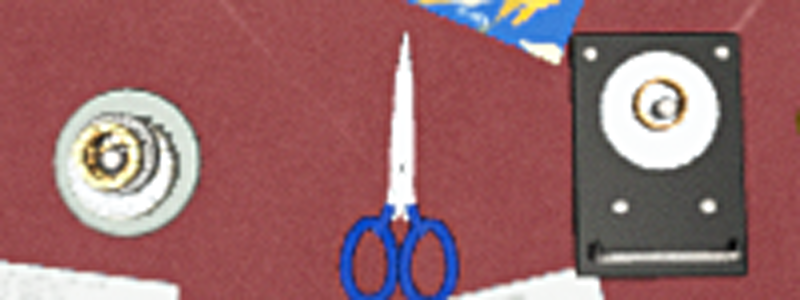

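View pics/s1.png

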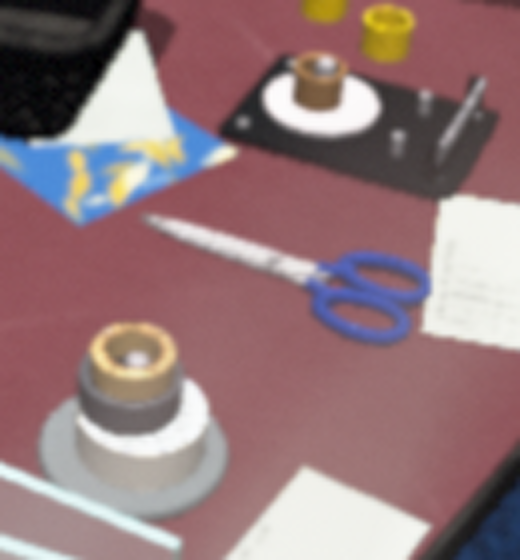

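The crops confirm the brown core on the feeder platter, at crop (660,104) in the top view. The stack is tan on grey on white, at crop (112,158). The near basket fits 183x243 mm, and the far one is too large. Next I fit ellipses to colour masks in both views.

```bash
cat > m.py <<'E'
from h import *
def ell(n,im,c,r,f,hull=True):
    """ellipse of the masked blob nearest pixel c, within r"""
    hsv=cv2.cvtColor(im,cv2.COLOR_RGB2HSV).astype(int); m=f(hsv[...,0],hsv[...,1],hsv[...,2]).astype(np.uint8)
    w=np.zeros_like(m); cv2.circle(w,tuple(map(int,c)),r,1,-1); m&=w
    k=4; m=cv2.resize(m*255,None,fx=k,fy=k,interpolation=cv2.INTER_LINEAR)>127
    cs=cv2.findContours(m.astype(np.uint8),cv2.RETR_EXTERNAL,cv2.CHAIN_APPROX_NONE)[0]
    q=max(cs,key=cv2.contourArea); q=cv2.convexHull(q) if hull else q
    e=cv2.fitEllipse(q); return (np.array(e[0])+.5)/k-.5,np.array(e[1])/k
E
python3 - <<'E'
from m import *
T=cv2.imread("pics/top0.png")[:,:,::-1].copy();S=cv2.imread("pics/side0.png")[:,:,::-1].copy()
tan=lambda h,s,v:(h>8)&(h<28)&(s>70)&(v>70)
tan2=lambda h,s,v:(h>5)&(h<28)&(s>70)&(v>50)
wht=lambda h,s,v:(s<50)&(v>200)
gry=lambda h,s,v:(s<60)&(v>60)
for n,im,lab,c,r,f in [("top",T,"small",(213,254),13,tan),("top",T,"core",(350,241),12,tan),("top",T,"platter",(350,242),20,wht),("top",T,"foot",(216,255),26,gry),
  ("side",S,"foot",(295,301),32,gry),("side",S,"platter",(342,215),18,wht),("side",S,"small",(295,279),16,tan),("side",S,"core",(342,209),12,tan2)]:
    e=ell(n,im,c,r,f);print(n,lab,e[0].round(2),e[1].round(1))
    for z in (.008,.016,.044,.076): print("   ",z,plane(n,e[0],z)[0].round(4))
# expected projections
for P in ([.5,.15,.0],): print(proj("side",P),proj("top",P))
for nm,a,b in [("small",(213,254.2),(295.1,276.5)),("core",(349.7,240.7),(342,206.3)),("platter",(349.7,242),(342,215.5)),("foot",(216.4,255),(295,302.8))]: print(nm,*tri(a,b))
E
```

```text
top small [211.81 252.66] [13.  16.3]
    0.008 [0.438  0.1928 0.008 ]
    0.016 [0.4377 0.1914 0.016 ]
    0.044 [0.4365 0.1865 0.044 ]
    0.076 [0.4351 0.1808 0.076 ]
top core [349.73 240.34] [13.1 14.2]
    0.008 [ 0.4646 -0.1907  0.008 ]
    0.016 [ 0.464  -0.1893  0.016 ]
    0.044 [ 0.4621 -0.1844  0.044 ]
    0.076 [ 0.46   -0.1789  0.076 ]
top platter [349.43 242.13] [29.3 29.8]
    0.008 [ 0.4596 -0.1896  0.008 ]
    0.016 [ 0.4591 -0.1882  0.016 ]
    0.044 [ 0.4573 -0.1834  0.044 ]
    0.076 [ 0.4553 -0.1779  0.076 ]
top foot [216.31 255.15] [37.  37.9]
    0.008 [0.4309 0.1803 0.008 ]
    0.016 [0.4306 0.1789 0.016 ]
    0.044 [0.4296 0.1743 0.044 ]
    0.076 [0.4284 0.169  0.076 ]
side foot [291.79 304.8 ] [55.1 58.3]
    0.008 [0.4305 0.1957 0.008 ]
    0.016 [0.4272 0.2034 0.016 ]
    0.044 [0.4154 0.2303 0.044 ]
    0.076 [0.4019 0.261  0.076 ]
side platter [342.02 215.05] [16. 29.]
    0.008 [ 0.4609 -0.1982  0.008 ]
    0.016 [ 0.4572 -0.1857  0.016 ]
    0.044 [ 0.4441 -0.1418  0.044 ]
    0.076 [ 0.4291 -0.0916  0.076 ]
side small [294.57 279.23] [19.9 22.6]
    0.008 [0.461  0.1175 0.008 ]
    0.016 [0.4572 0.1262 0.016 ]
    0.044 [0.4441 0.1565 0.044 ]
    0.076 [0.4291 0.1911 0.076 ]
side core [341.13 209.22] [14.4 15.3]
    0.008 [ 0.4742 -0.2273  0.008 ]
    0.016 [ 0.4703 -0.2144  0.016 ]
    0.044 [ 0.4567 -0.1693  0.044 ]
    0.076 [ 0.441  -0.1177  0.076 ]
[[272.78748521 284.83386917]] [[227.56666252 230.39240575]]
small [0.43231161 0.17869351 0.07254027] 0.002420084376054902
core [ 0.46043907 -0.18441926  0.0444316 ] 0.0014494943415655935
platter [ 0.45906915 -0.18992337  0.01170739] 0.0013519015403081038
foot [0.4307198  0.18079649 0.00144327] 0.0018449843107544376
```

The measurements are consistent:

| Item | x (m) | y (m) | z (m) | Triangulated from |
|---|---|---|---|---|
| Post | 0.431 | 0.180 | – | foot |
| Stack top | – | – | about 0.074 | small roll |
| Feeder spindle | 0.459 | -0.188 | 0.012–0.016 | platter |
| Core top | – | – | 0.044 | core |

The mat and basket sizes match the text. I move the core first.

```bash
cat >> h.py <<'E'
DOWN=np.array([np.pi,0,0])
def go(x,y,z,v=.4,fl=None): return arm.move_linear([x,y,z],velocity=v,force_limit=fl)
def st(l=""):
    o=status.get_obs(); print(l,"t%.1f"%o["time"],np.round(o["ee_pos"],4),"gap%.1fmm"%(o["finger_gap"]*94),"F",np.round(o["contact_force"],1),"g%.1f"%o["gripper_force"])
E
python3 - <<'E'
from h import *
for p in ([.46,-.186,.12],[.46,-.186,.019],[.674,-.145,.2],[.674,-.145,.014],[.431,.18,.15],[.431,.18,.01],[.686,.1,.1],[.678,.19,.006]):
    q=kin.solve_ik(p,DOWN);print(p,None if q is None else np.round(q,2))
arm.move_to([.46,-.186,.12],DOWN);st()
arm.move_gripper(.75)
print(go(.46,-.186,.019,.12,8));st("down")
arm.move_gripper(.0,f_grip=8);st("grip")
go(.46,-.186,.15,.2);st("up")
cv2.imwrite("pics/c.png",np.hstack([crop("top",290,170,130,110,3,0),crop("side",280,110,130,110,3,0)]))
E
```

```text
[0.46, -0.186, 0.12] [-0.56  0.13  1.82 -0.    1.19  1.01]
[0.46, -0.186, 0.019] [-0.56  0.29  1.88 -0.    0.97  1.01]
[0.674, -0.145, 0.2] [-0.34  0.45  1.23 -0.    1.46  1.23]
[0.674, -0.145, 0.014] [-0.34  0.63  1.37 -0.    1.14  1.23]
[0.431, 0.18, 0.15] [ 0.21  0.03  1.86 -0.    1.25  1.78]
[0.431, 0.18, 0.01] [ 0.21  0.25  1.96 -0.    0.94  1.78]
[0.686, 0.1, 0.1] [ 0.02  0.54  1.31 -0.    1.29  1.59]
[0.678, 0.19, 0.006] [ 0.15  0.67  1.33 -0.    1.15  1.72]
 t1.7 [ 0.4602 -0.1868  0.1204] gap93.6mm F [ 0.   0.2 -0.2] g0.0
False
down t3.3 [ 0.4607 -0.1864  0.0197] gap70.5mm F [ 0.4 -0.1 -0.3] g0.0
grip t3.9 [ 0.4601 -0.1861  0.0192] gap36.7mm F [-0.2  0.4  1.6] g8.0
up t4.7 [ 0.4591 -0.1854  0.1488] gap37.1mm F [ 0.1 -1.8 -1. ] g8.0
```

View pics/c.png

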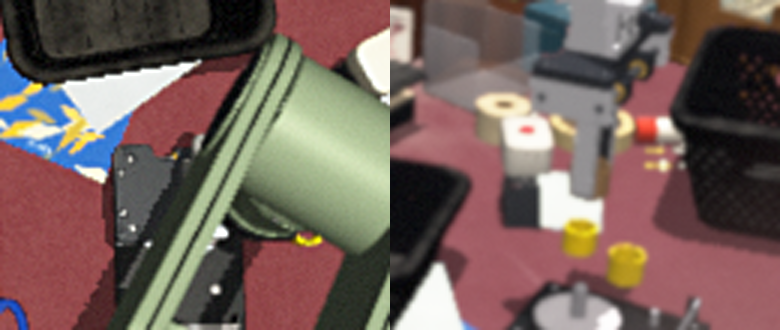

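The core is held: the gap reads 37 mm, and the core shows behind the finger at (600,175) of the crop. The bare spindle is at (578,300). Next I put it in the basket, then lift the small roll.

```bash
python3 - <<'E'
from h import *
go(.674,-.145,.2,.3);
print(go(.674,-.145,.014,.15,8));st("in")
arm.move_gripper(.65);st()
go(.674,-.145,.2,.3)
arm.move_to([.432,.178,.16],DOWN)
cv2.imwrite("pics/b.png",np.hstack([crop("top",285,120,100,80,4,0),crop("side",220,150,95,80,4,0)]))
arm.move_gripper(1.0)
print(go(.432,.178,.0595,.12,6));st("down")
arm.move_gripper(0,f_grip=10);st("grip")
go(.432,.178,.15,.15);st("up")
E
```

```text
False
in t7.1 [ 0.6751 -0.1454  0.0155] gap37.2mm F [-0.2 -0.3 -0.5] g8.0
 t7.7 [ 0.674 -0.145  0.014] gap61.0mm F [ 0.   0.1 -0.2] g0.0
False
down t11.7 [0.4328 0.1782 0.0602] gap93.8mm F [-0.3 -0.2 -0.5] g0.0
grip t12.6 [0.4321 0.1781 0.0596] gap41.0mm F [0.  1.5 0.5] g10.0
up t13.3 [0.4312 0.1778 0.1491] gap41.0mm F [ 0.1  0.  -1.4] g10.0
```

View pics/b.png

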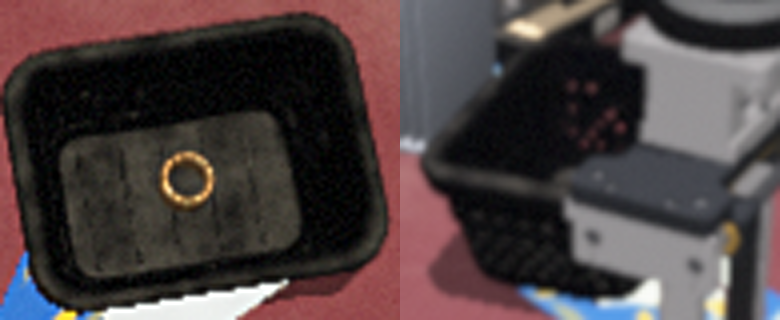

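The core stands on the basket floor, at crop (187,180). The 41 mm gap on a 44 mm roll is off, so I look at it from the side.

```bash
python3 - <<'E'
from h import *
arm.wait(.3);st()
cv2.imwrite("pics/g.png",np.hstack([crop("top",170,200,100,100,4,0),crop("side",240,190,100,100,4,0)]))
print(proj("side",status.get_obs()["ee_pos"]))
E
```

```text
t13.6 [0.4313 0.1778 0.149 ] gap41.2mm F [-0.5 -0.1 -0.7] g10.0
[[297.70570339 246.48973072]]
```

View pics/g.png

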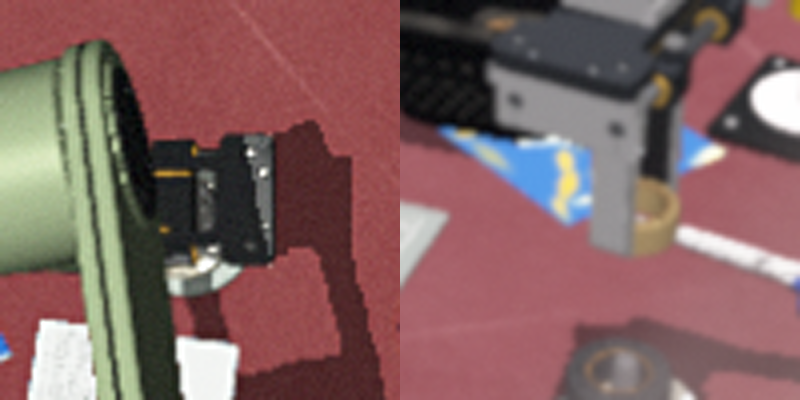

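The roll hangs level in the fingers, seen at about (655,215) of the crop, with the mid roll left on the post at (615,370). I lay it on the mat and check its centre there.

```bash
python3 - <<'E'
from m import *
go(.686,.1,.1,.3)
print(go(.686,.1,.0055,.08,4));st("place")
arm.move_gripper(.72);st()
go(.686,.1,.15,.3)
arm.move_to([.50,-.12,.25],DOWN);st()
T=eyes.read_camera("top");S=eyes.read_camera("side")
cv2.imwrite("pics/top2.png",T[:,:,::-1]);cv2.imwrite("pics/side2.png",S[:,:,::-1])
cv2.imwrite("pics/p.png",np.hstack([cv2.resize(T[130:290,180:280,::-1],None,fx=3.7,fy=3.7,interpolation=2),cv2.resize(S[225:325,205:305,::-1],(370,592),interpolation=2)]))
E
```

```text
False
place t16.1 [0.6868 0.1    0.0064] gap41.2mm F [ 0.4  0.6 -0.7] g10.0
 t16.7 [0.686  0.1    0.0055] gap67.8mm F [-0.  -0.2  0.1] g0.0
 t18.5 [ 0.5002 -0.1194  0.2491] gap67.9mm F [0.5 0.4 0.7] g0.0
```

View pics/p.png

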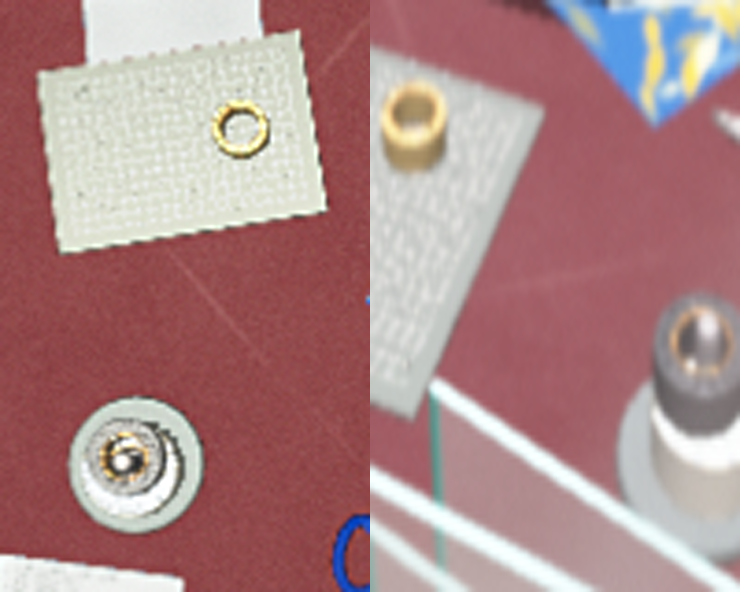

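The small roll lies flat on the mat at top (245,164.6). The mid roll is on the post at (214.2,253.6). Both are the right diameter.

```bash
python3 - <<'E'
from m import *
T=cv2.imread("pics/top2.png")[:,:,::-1].copy();S=cv2.imread("pics/side2.png")[:,:,::-1].copy()
tan=lambda h,s,v:(h>12)&(h<32)&(s>70)&(v>60)
e=ell("top",T,(245,165),11,tan);print("small",e,plane("top",e[0],.021))
es=(( (414-370)/3.7+205), (109/5.92+225));print("small tri",tri(e[0],es))
print("mid",plane("top",[(214.0,253.6)],.058),"side tri",tri((214.0,253.6),((702-370)/3.7+205,342/5.92+225)))
dark=lambda h,s,v:(s<75)&(v<190)
e=ell("top",T,(214,254),12,dark);print("mid fit",e,plane("top",e[0],.058))
print("big",plane("top",[(216.2,256)],.036))
E
```

```text
small (array([244.48031616, 164.50299072]), array([15.29635429, 16.21300125])) [[0.68415927 0.09948213 0.021     ]]
small tri (array([0.68434093, 0.09954077, 0.02021354]), np.float64(6.701767563246676e-05))
mid [[0.4332785  0.17815542 0.058     ]] side tri (array([0.4335464 , 0.17868685, 0.05521579]), np.float64(0.0003259349011697577))
mid fit (array([214.15563965, 252.67524719]), array([21.22650719, 23.15378761])) [[0.43570952 0.17774915 0.058     ]]
big [[0.42763195 0.17593001 0.036     ]]
```

The small roll is only 2 mm off the tool centre, so the tip-grip gap is harmless. Next is the mid roll.

```bash
python3 - <<'E'
from m import *
x,y=.4335,.178
arm.move_to([x,y,.14],DOWN);arm.move_gripper(1.0)
print(go(x,y,.0375,.12,6));st("down")
arm.move_gripper(0,f_grip=15);st("grip")
go(x,y,.15,.15);st("up")
go(.678,.19,.1,.3)
print(go(.678,.19,.0055,.08,4));st("place")
arm.move_gripper(.8);st()
go(.678,.19,.15,.3)
arm.move_to([.50,-.12,.25],DOWN);st()
T=eyes.read_camera("top");S=eyes.read_camera("side")
cv2.imwrite("pics/top3.png",T[:,:,::-1]);cv2.imwrite("pics/side3.png",S[:,:,::-1])
cv2.imwrite("pics/p3.png",np.hstack([cv2.resize(T[130:290,180:280,::-1],None,fx=3.7,fy=3.7,interpolation=2),cv2.resize(S[225:325,205:325,::-1],(420,350),interpolation=2)[:592] if 0 else cv2.copyMakeBorder(cv2.resize(S[225:325,205:325,::-1],(420,350),interpolation=2),0,242,0,0,0)]))
E
```

```text
False
down t21.5 [0.4343 0.1782 0.0381] gap94.1mm F [ 0.  -0.1 -0.4] g0.0
grip t22.2 [0.4336 0.1782 0.0376] gap52.1mm F [-0.6  1.1  0.7] g15.0
up t23.1 [0.4325 0.1777 0.1489] gap52.0mm F [ 0.5 -0.3 -1.6] g15.0
False
place t25.4 [0.6787 0.1901 0.0064] gap52.1mm F [-0.3  0.7 -0.7] g15.0
 t26.0 [0.678  0.19   0.0055] gap74.8mm F [-0.4  0.6 -0.7] g0.0
 t28.0 [ 0.5003 -0.1194  0.2494] gap75.4mm F [-0.   0.3  0.4] g0.0
```

View pics/p3.png

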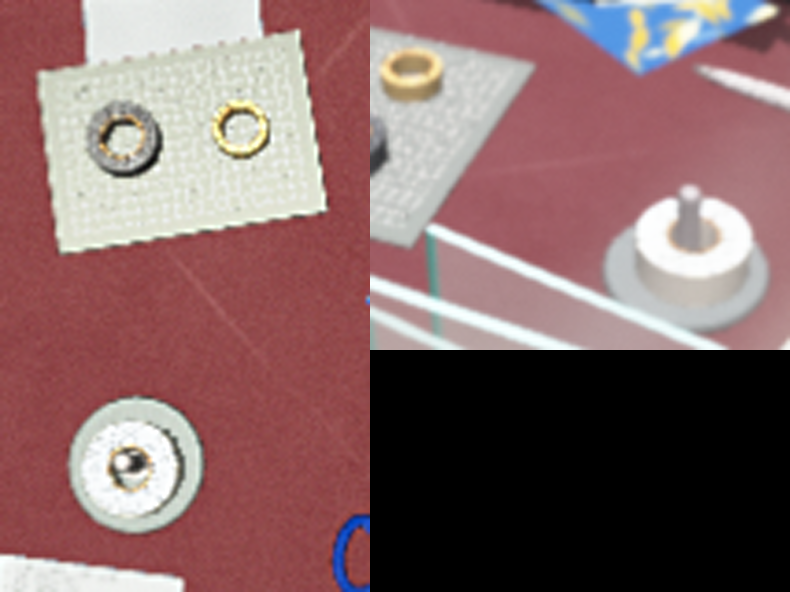

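Both rolls lie flat and apart on the mat, mid at crop (125,138) and small at (241,129). The big roll's top is at crop (129.5,470) and the post tip at (126,460). I measure these, then grasp the big roll.

```bash
python3 - <<'E'
from m import *
T=cv2.imread("pics/top3.png")[:,:,::-1].copy();S=cv2.imread("pics/side3.png")[:,:,::-1].copy()
wht=lambda h,s,v:(s<50)&(v>205)
e=ell("top",T,(214.6,256.5),16,wht);print("big",e,plane("top",e[0],.036),plane("top",[(214.6,256.5)],.036),"tri",tri((214.6,256.5),(297.6,292.7)))
print("post tip",plane("top",[(213.7,254)],.07),tri((213.7,254),((690-370)/3.5+204.6,188/3.5+224.6)))
p=plane("top",[(213.4,167)],.025);print("mid",p)
mt=tri((349.5,242.1),(342.0,215.2));print("platter",mt)
for z,n in((.016,"top"),(.016,"side")): print(plane(n,[(349.43,242.13) if n=="top" else (342.02,215.05)],z))
b=cv2.cvtColor(T,cv2.COLOR_RGB2HSV)[252:258,345:355];E=0
E
```

```text
big (array([213.95335388, 255.9140625 ]), array([29.85930824, 32.95807266])) [[0.42795635 0.18202965 0.036     ]] [[0.42635565 0.18026927 0.036     ]] tri (array([0.42582543, 0.18064228, 0.03248162]), np.float64(0.0013661449586132447))
post tip [[0.43175931 0.17688631 0.07      ]] (array([0.4318722 , 0.17738169, 0.06711612]), np.float64(4.012192631746452e-06))
mid [[0.67787667 0.18721565 0.025     ]]
platter (array([ 0.45880545, -0.18906145,  0.01324259]), np.float64(0.00115067145674115))
[[ 0.45910637 -0.18822801  0.016     ]]
[[ 0.45718506 -0.18567245  0.016     ]]
```

```bash
python3 - <<'E'
from m import *
x,y=.4262,.180
arm.move_to([x,y,.13],DOWN);arm.move_gripper(1.0)
print(go(x,y,.0105,.12,6));st("down")
arm.move_gripper(0,f_grip=25);st("grip")
go(x,y,.15,.15);st("up")
T=eyes.read_camera("top");S=eyes.read_camera("side")
cv2.imwrite("pics/f.png",np.hstack([cv2.resize(T[220:270,325:375,::-1],(390,390),interpolation=2),cv2.resize(S[190:240,317:367,::-1],(390,390),interpolation=2)]))
cv2.imwrite("pics/side4.png",S[:,:,::-1])
E
```

```text
False
down t31.0 [0.427  0.1802 0.0112] gap94.3mm F [0.3 0.1 0.4] g0.0
grip t31.6 [0.4265 0.1801 0.0108] gap67.4mm F [-1.   0.6  2.4] g25.0
up t32.6 [0.4251 0.1797 0.1488] gap67.2mm F [ 0.7 -0.2 -2.2] g25.0
```

View pics/f.png

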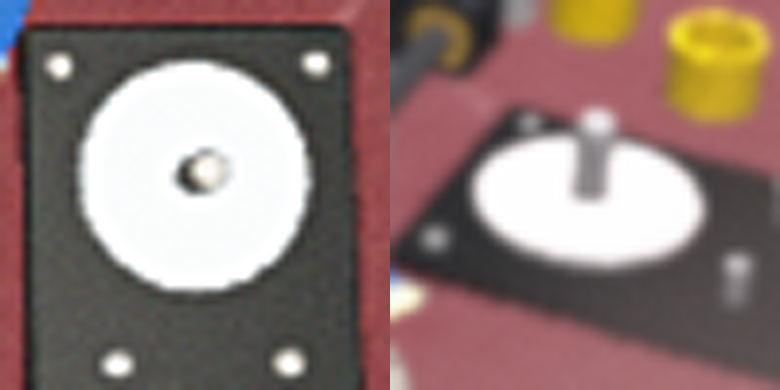

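The feeder is clear. The spindle tip is at top crop (211,170) and side crop (597,115), and the platter centre at (196,175). I load the big roll.

```bash
python3 - <<'E'
from m import *
t,err=tri((351.55,241.3),(343.0,204.2));print("tip",t,err)
pl=np.array([.4585,-.188]); assert np.hypot(*(t[:2]-pl))<.006
x,y=(t[:2]+pl)/2;print(x,y)
go(.45,0,.16,.3);go(x,y,.12,.3);st()
print("contact",go(x,y,.0195,.08,6));st("on")
E
```

```text
tip [ 0.45887079 -0.18828423  0.04957304] 0.00042514228725843155
0.45868539508828343 -0.18814211389807053
 t34.3 [ 0.4586 -0.1862  0.1198] gap66.8mm F [ 0.4  0.8 -2.1] g25.0
contact False
on t35.7 [ 0.4593 -0.1885  0.0201] gap67.2mm F [ 0.2  0.7 -2.7] g25.0
```

```bash
python3 - <<'E'
from m import *
go(*status.get_obs()["ee_pos"][:2],.0185,.03,8);st()
arm.move_gripper(.93);st("rel")
p=status.get_obs()["ee_pos"]
go(p[0],p[1],.14,.2)
arm.move_to([.62,.16,.2],DOWN)
T=eyes.read_camera("top");S=eyes.read_camera("side")
cv2.imwrite("pics/top5.png",T[:,:,::-1]);cv2.imwrite("pics/side5.png",S[:,:,::-1])
cv2.imwrite("pics/f5.png",np.hstack([cv2.resize(T[220:270,325:375,::-1],(390,390),interpolation=2),cv2.resize(S[190:240,317:367,::-1],(390,390),interpolation=2)]))
st()
E
```

```text
t35.9 [ 0.4597 -0.1887  0.0189] gap67.2mm F [-0.  -0.3 -1.6] g25.0
rel t36.5 [ 0.4593 -0.1885  0.0186] gap87.6mm F [0.2 0.  0.1] g0.0
 t38.8 [0.6199 0.1583 0.1997] gap87.2mm F [-0.5  0.8  0.1] g0.0
```

View pics/f5.png

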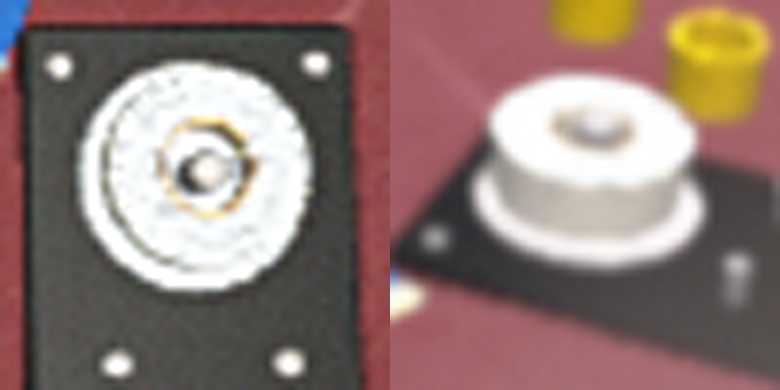

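The big roll lies flat on the platter round the spindle, at crop (205,168). I return the mid roll, then the small one.

```bash
python3 - <<'E'
from m import *
def pick(x,y,f,op):
    arm.move_to([x,y,.1],DOWN);arm.move_gripper(op)
    print(go(x,y,.0055,.1,6));arm.move_gripper(0,f_grip=f);st("grip");go(x,y,.13,.2)
def put(x,y,z):
    go(x,y,.13,.3);print("contact",go(x,y,z,.08,6));st("on")
pick(.678,.189,15,.85); put(.4315,.178,.011)
p=status.get_obs()["ee_pos"]
if p[2]<.014:
    arm.move_gripper(.9);go(p[0],p[1],.14,.2)
    pick(.6843,.0997,10,.75);st("held")
    S=eyes.read_camera("side");T=eyes.read_camera("top")
    cv2.imwrite("pics/p6.png",np.hstack([cv2.resize(T[225:285,185:245,::-1],(390,390),interpolation=2),cv2.resize(S[255:325,260:330,::-1],(390,390),interpolation=2)]))
E
```

```text
False
grip t41.3 [0.6782 0.1892 0.0058] gap52.2mm F [0.6 0.5 1.7] g15.0
contact False
on t44.7 [0.4321 0.1782 0.0115] gap52.0mm F [ 0.5 -0.4 -1.6] g15.0
False
grip t49.3 [0.6844 0.0997 0.0058] gap41.1mm F [-0.6  0.   1.6] g10.0
held t50.1 [0.6831 0.0997 0.1285] gap41.1mm F [-0.2  0.4 -1.8] g10.0
```

View pics/p6.png

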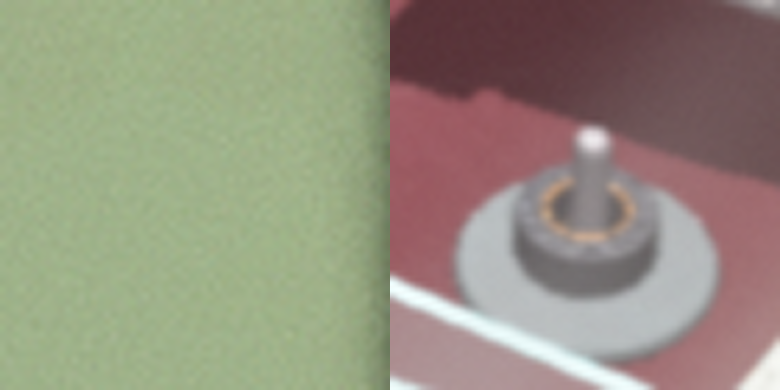

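The mid roll sits flat on the foot, at crop (587,230). Now the small one goes on top.

```bash
python3 - <<'E'
from m import *
x,y=.4315,.178
go(x,y,.13,.3);print("contact",go(x,y,.0330,.08,6));st("on")
p=status.get_obs()["ee_pos"]
if p[2]<.036:
    arm.move_gripper(.75);go(p[0],p[1],.16,.2)
    arm.move_to([.245,-.45,.25],DOWN)
T=eyes.read_camera("top");S=eyes.read_camera("side")
cv2.imwrite("pics/e_top.png",T[:,:,::-1])
cv2.imwrite("pics/e.png",np.hstack([cv2.resize(T[100:300,90:450,::-1],(500,278),interpolation=2),cv2.resize(S[255:325,260:330,::-1],(278,278),interpolation=2)]))
st()
E
```

```text
contact True
on t52.5 [0.4307 0.1778 0.0327] gap41.3mm F [0.2 1.  5. ] g10.0
 t56.4 [ 0.2457 -0.4494  0.2499] gap70.4mm F [ 0.3  0.1 -1. ] g0.0
```

View pics/e.png

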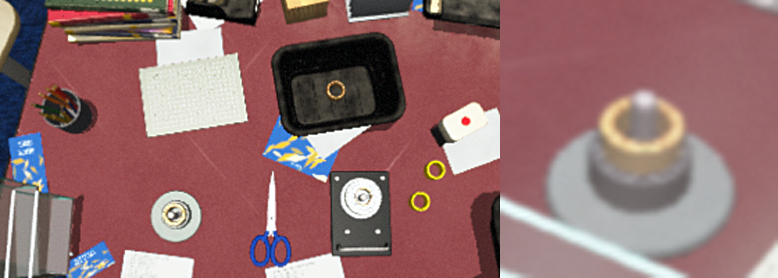

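The final picture shows the small roll flat on the mid roll on the post (640,130), the feeder loaded (361,197) and the core in the basket (336,90). The cup (65,110) and the stamp (463,122) are still standing where they were.

```bash
python3 -c "
from bench import arm
print(arm.job_done())"
```

```text
the job is handed in; nothing more can be done
None
```

The job is done and handed in at about 56 s: core in the basket, widest roll flat on the feeder's platter, mid and small rolls back on the post with the smallest on top, and the cup and stamp still standing where they were.

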